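# Line up the bead jars by height on the display board

### The arm

A 6-joint arm with a two-finger parallel gripper is mounted at the origin on the work surface. World frame = base frame: x ahead of the robot, y to its left, z up, the work surface at z = 0. Lengths are in m, angles in rad, forces in N, time in s.
With the tool pointing down it reaches from about 0.375 to 0.9 m from the base axis. Payload 3.1 kg.
Tool frame: the origin (TCP) lies on the mounting face of the last link; the fingertips stand 182 mm ahead of it and the grasp point (between the pads) lies 164 mm ahead of it; z points along the fingers, y is the line along which they close (so a half turn about z gives the same grasp; the last joint's range is limited). The gripper opens to 87 mm and grips with 3 to 60 N. Pads are 19 mm wide; open, the fingers measure 117 mm over their backs; the gripper's body (75 mm by 190 mm) begins 51 mm behind the grasp point.
Start: joints at [1.073, 0.527, 1.433, -0, 1.181, -0.178], TCP at [0.196, 0.593, 0.405] pointing down, gripper open.
Joint ranges: [-3.08, 3.08], [-0.75, 2.2], [0.22, 2.44], [-1.43, 4.57], [0, 2.65], [-2.85, 2.85]. Speed limits (rad/s): [2.79, 2.79, 3.14, 3.14, 3.14, 3.14].

### API

Orientations are given as [roll, pitch, yaw] about the fixed x, y, z axes, in that order (R = Rz(yaw) Ry(pitch) Rx(roll)).
In Python, from plant import sensors, optics, workorder gives the robot as it stands.
- The arm moves only by the tool drive_tool, never from a script. Its argument "plan" is a list of rows, each an object of numbers: "x", "y", "z": the shift along the tool's x, y, z in cm; "ax", "ay", "az": the turn, a rotation vector about the tool's x, y, z in rad. A call has 1 to 20 rows; each row is the pose to reach, as a shift and turn from the pose commanded when the call began, along the tool's axes at that moment; what a row does not reach only later rows make up. A row lasts 1/12 s, in which the tool goes at most 41.7 mm and 7.16 degrees, less where a joint would pass 70% of its speed; a pose out of reach is approached as far as the arm can. A call with a gripper value outside its range is refused whole. "fingers" is the opening, from 0 (shut) to 1 (fully open), set as the call begins (left out, the last holds). The fingers move at their own pace and stop on an object; the grip force is fixed at half the most. Time passes only in rows, so rows that repeat a pose let the fingers close. It gives the time, the measured TCP pose, the force, the opening and the grip force at its end, in the units of the state.
- sensors.sense(): the state, without advancing time (a new reading comes with each control period).
- optics.camera(name): name is "scene" or "top"; returns a dict with "frame" (480x640x3 uint8, red, green, blue), "fx", "fy", "cx", "cy" (pixels), "k1" (the pictures are not rectified: a ray, as slopes to the right and down, at radius r is drawn at 1 + k1 r^2 times it, then the intrinsics apply), "R" (3x3) and "t" (3): a world point X has camera coordinates R X + t. Camera axes: x right, y down, z forward; pixel columns grow to the right and rows downward; lengths in m; the calibration is good to about 2 mm. A picture is of the moment at which its call begins. There is no depth.
- workorder.finish_job(): hands the job in; it is judged then, once.
The state is a dict: "time_s": time; "qpos": joint angles; "qd": joint speeds; "tau": joint torques, N m; "ee_pos": TCP position; "eef_rot": TCP orientation; "contact_force": force on the tool from outside, world axes, zero at the start; "wrist_torque": the same for the moment, N m; "opening": finger opening in m; "grip_force": force on a finger pad.
Only numpy, scipy, OpenCV 4.12 (cv2) and the standard library are available. Lean on these libraries where they do the work, as an engineer would, in place of code of your own. Each camera call takes 0.05 s, during which the arm holds its last target. There are 200 camera calls.

### The job

Set the four bead jars out on the wooden display board in order of height, one standing upright in the middle of each round mark, with the shortest on the mark next to the red peg and each next one taller, so that the tallest is at the grey-peg end. Keep the jars upright all the way and leave the small white dish of beads where it is.

Things in the scene. Friction and masses are not known exactly. Their poses are not given: they have to be found in the camera images.
- jar_orange_mid (a point): Centre (half-way up, on the axis) of the shortest bead jar: an upright round clear-plastic jar with coloured beads inside and a flat screw lid of orange plastic, 40 mm tall over all, 44 mm in diameter from foot to lid, 20 mm from this point to its foot and to its top. z points up out of the lid. About 40 to 125 g, starts standing loose on the table, within reach in front of the board.
- jar_purple_mid (a point): Centre (half-way up, on the axis) of the second shortest bead jar: an upright round clear-plastic jar with coloured beads inside and a flat screw lid of purple plastic, 54 mm tall over all, 44 mm in diameter from foot to lid, 27 mm from this point to its foot and to its top. z points up out of the lid. About 40 to 125 g, starts standing loose on the table, within reach in front of the board.
- jar_black_mid (a point): Centre (half-way up, on the axis) of the second tallest bead jar: an upright round clear-plastic jar with coloured beads inside and a flat screw lid of black plastic, 68 mm tall over all, 44 mm in diameter from foot to lid, 34 mm from this point to its foot and to its top. z points up out of the lid. About 40 to 125 g, starts standing loose on the table, within reach in front of the board.
- jar_pink_mid (a point): Centre (half-way up, on the axis) of the tallest bead jar: an upright round clear-plastic jar with coloured beads inside and a flat screw lid of pink plastic, 82 mm tall over all, 44 mm in diameter from foot to lid, 41 mm from this point to its foot and to its top. z points up out of the lid. About 40 to 125 g, starts standing loose on the table, within reach in front of the board.
- mark_white: Fixed white disc, 62 mm across, 2 mm thick, on the wooden board, at one end of the row, by a peg. Row: white, yellow, green, blue, 75 to 95 mm apart; colours only tell marks apart, not the order. Origin: centre of its underside, on the board's top, 10 mm above the table (a jar on it has its foot at 12 mm). z up, y along the row towards blue.
- mark_yellow: Fixed yellow disc, 62 mm across, 2 mm thick, on the wooden board, second from the white end. Row: white, yellow, green, blue, 75 to 95 mm apart; colours only tell marks apart, not the order. Origin: centre of its underside, on the board's top, 10 mm above the table (a jar on it has its foot at 12 mm). z up, y along the row towards blue.
- mark_green: Fixed green disc, 62 mm across, 2 mm thick, on the wooden board, second from the blue end. Row: white, yellow, green, blue, 75 to 95 mm apart; colours only tell marks apart, not the order. Origin: centre of its underside, on the board's top, 10 mm above the table (a jar on it has its foot at 12 mm). z up, y along the row towards blue.
- mark_blue: Fixed blue disc, 62 mm across, 2 mm thick, on the wooden board, at one end of the row, by a peg. Row: white, yellow, green, blue, 75 to 95 mm apart; colours only tell marks apart, not the order. Origin: centre of its underside, on the board's top, 10 mm above the table (a jar on it has its foot at 12 mm). z up, y along the row towards blue.
- start_peg: Low red round peg, 28 mm across, 12 mm tall, fixed on the board (430 x 90 x 10 mm) at one end of the row, about 65 mm from the mark next to it (white or blue, it varies); a grey peg of the same shape is at the other end. Origin: centre of its underside, on the board's top. The shortest jar goes at this red end.
- dish: Small open white dish of loose beads, a bystander, 60 mm across the rim and 16 mm tall, standing loose on the table among the jars; origin at the centre of its underside. It is to be left where it is.
Things that resemble listed ones, but are neither listed nor needed, are in the scene too. Leave any green look-alike of the part that bears jar_orange_mid alone.

How it is judged:
At the end, for the whole second after the job is handed in: From the red peg, the orange, purple, black and pink jars (short to tall) stand on the four marks in turn, each within 13 mm of the mark's centre, foot down on it (at most 4 mm above), upright within 0.1 rad, released and at rest; the dish is within 30 mm of its start (angle between each of jar_orange_mid, jar_purple_mid, jar_black_mid, jar_pink_mid's own z axis and vertical below 0.1 rad and linear speed of each of jar_orange, jar_purple, jar_black, jar_pink below 0.02 m/s and distance of dish from where it was at the start of the episode below 0.03 m and ((horizontal distance between start_peg and mark_white below 0.1 m and horizontal distance between jar_orange_mid and mark_white below 0.013 m and z of jar_orange_mid in the frame of mark_white between 0.017 and 0.026 m and horizontal distance between jar_purple_mid and mark_yellow below 0.013 m and z of jar_purple_mid in the frame of mark_yellow between 0.024 and 0.033 m and horizontal distance between jar_black_mid and mark_green below 0.013 m and z of jar_black_mid in the frame of mark_green between 0.031 and 0.04 m and horizontal distance between jar_pink_mid and mark_blue below 0.013 m and z of jar_pink_mid in the frame of mark_blue between 0.038 and 0.047 m) or (horizontal distance between start_peg and mark_blue below 0.1 m and horizontal distance between jar_orange_mid and mark_blue below 0.013 m and z of jar_orange_mid in the frame of mark_blue between 0.017 and 0.026 m and horizontal distance between jar_purple_mid and mark_green below 0.013 m and z of jar_purple_mid in the frame of mark_green between 0.024 and 0.033 m and horizontal distance between jar_black_mid and mark_yellow below 0.013 m and z of jar_black_mid in the frame of mark_yellow between 0.031 and 0.04 m and horizontal distance between jar_pink_mid and mark_white below 0.013 m and z of jar_pink_mid in the frame of mark_white between 0.038 and 0.047 m))); the robot touches nothing.
It fails at once if a jar is tipped by more than about 35 degrees (angle between any of jar_orange_mid, jar_purple_mid, jar_black_mid, jar_pink_mid's own z axis and vertical above 0.6 rad).
It fails at once if the dish of beads is pushed more than 30 mm from its place or tipped (distance of dish from where it was at the start of the episode above 0.03 m or angle between dish's own z axis and vertical above 0.5 rad).
It also fails if it takes over 88 s, if anything falls off the work surface, if the arm or the gripper's body presses on something with over 40 N, if the wrist force passes 120 N, or if a joint passes its speed limit or range.

## Working session

There is one attempt and no reset: what is moved stays moved. The work goes in short steps, Python scripts to look and compute and a tool call to move; the robot and the scene stay as the last step left them, time stands still between calls to the robot, and variables do not carry over. Pictures are saved under pics/ and viewed, at most 14 in all, crops included, and the job is handed in when it is done.

Besides the shell and the picture viewer there is one more tool, called after "Call:" as name(argument=value, ...), one argument or row to a line, values as JSON. drive_tool: Moves the arm, as the interface text tells. Its arguments: {"type":"object","properties":{"plan":{"type":"array"},"fingers":{"type":"number"}},"required":["plan"]}

```bash
mkdir -p pics
cat > h.py <<'E'
import numpy as np, cv2
from plant import sensors, optics, workorder
def cam(n):
    c=optics.camera(n); c['R']=np.array(c['R']); c['t']=np.array(c['t']); return c
def save(c,f): cv2.imwrite('pics/'+f,cv2.cvtColor(np.asarray(c['frame']),cv2.COLOR_RGB2BGR))
def pix2w(c,u,v,z):
    d=np.array([(u-c['cx'])/c['fx'],(v-c['cy'])/c['fy']]); s=d.copy()
    for _ in range(20): s=d/(1+c['k1']*(s@s))
    r=c['R'].T@np.array([*s,1]); o=-c['R'].T@c['t']
    return o+r*(z-o[2])/r[2]
E
python3 - <<'E'
from h import *
for n in('scene','top'):
    c=cam(n); save(c,n+'0.png'); print(n,-c['R'].T@c['t'],c['fx'],c['k1'],c['R'].round(2).tolist())
s=sensors.sense(); print(s)
E
```

```text
scene [ 0.99611244 -0.22179071  0.64030174] 487.813503109525 0.0072834518623770775 [[0.4, 0.92, 0.01], [0.67, -0.28, -0.68], [-0.62, 0.28, -0.73]]
top [0.45538788 0.01490836 1.00346404] 595.4378635528029 -0.11288573983252301 [[0.02, -1.0, -0.01], [-1.0, -0.02, -0.08], [0.08, 0.01, -1.0]]
{'time_s': 0.1, 'qpos': array([ 1.07250823e+00,  5.28364843e-01,  1.43375950e+00, -8.19456273e-06,
        1.18139312e+00, -1.78521040e-01]), 'qd': array([ 0.00121353, -0.00019191, -0.00319082, -0.00050809, -0.00259352,
        0.00020767]), 'tau': array([-1.79549384e-04, -4.40989316e+01, -1.77153289e+01,  6.35159528e-02,
        5.33460465e-02, -1.78975716e-05]), 'ee_pos': array([0.19630372, 0.59305148, 0.40387895]), 'eef_rot': array([-3.13969710e+00, -3.34340581e-04,  2.82182840e+00]), 'contact_force': array([ 0.51869553,  0.16777873, -0.44526493]), 'wrist_torque': array([ 0.00974172,  0.02770473, -0.01858484]), 'grip_force': 0.0, 'opening': 0.08724881266663485}
```

View pics/top0.png

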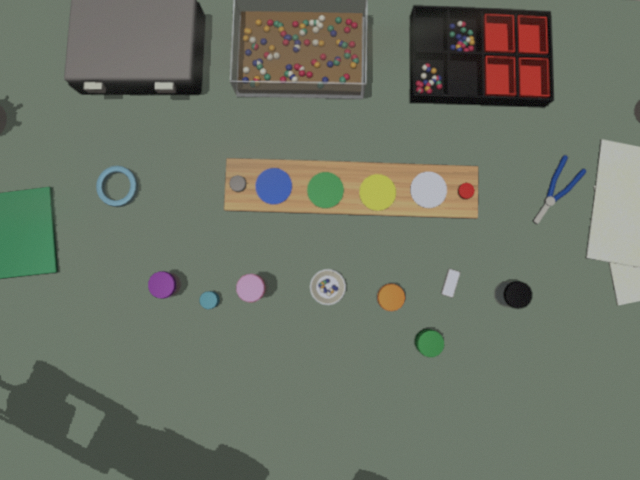

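View pics/scene0.png

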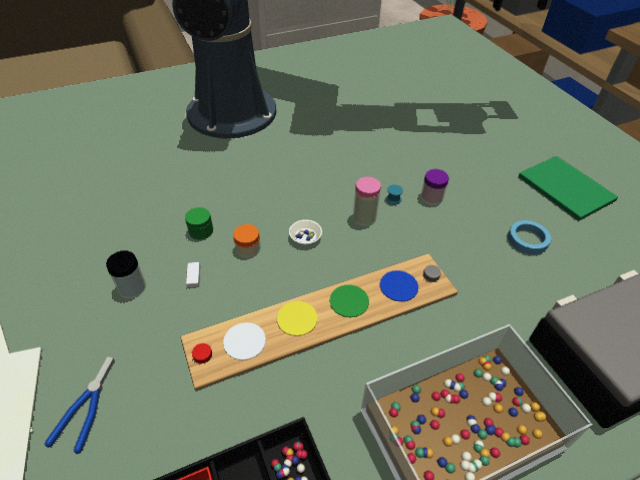

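Top view: red peg (466,191), then white (429,190), yellow (377,192), green (326,190), blue (274,186) and grey peg (238,184), so orange→white, purple→yellow, black→green, pink→blue. 
Lids: orange (392,297), purple (162,285), black (518,294), pink (251,288). Possible confusions: green lid (431,343) for orange, teal cap (209,300) beside purple and pink, dish (328,287), eraser (451,283). The scene view agrees.

```bash
cat >> h.py <<'E'
J={'orange':((392,297),.040),'purple':((162,285),.054),'black':((518,294),.068),'pink':((251,288),.082)}
M={'white':((429,190),.012),'yellow':((377,192),.012),'green':((326,190),.012),'blue':((274,186),.012)}
def blob(c,uv,tol=40,win=32):
    f=np.asarray(c['frame']).astype(np.int16); u,v=uv
    ref=np.median(f[v-3:v+4,u-3:u+4].reshape(-1,3),0)
    m=(np.abs(f-ref).max(2)<tol).astype(np.uint8)
    w=np.zeros_like(m); w[v-win:v+win,u-win:u+win]=1; m*=w
    m=cv2.morphologyEx(m,cv2.MORPH_OPEN,np.ones((3,3),np.uint8))
    n,l,s,_=cv2.connectedComponentsWithStats(m); k=l[v,u]
    cs,_=cv2.findContours((l==k).astype(np.uint8),cv2.RETR_EXTERNAL,cv2.CHAIN_APPROX_NONE)
    (a,b),ax,_=cv2.fitEllipse(cv2.convexHull(max(cs,key=len)))
    return a,b,ax
E
python3 - <<'E'
from h import *
c=cam('top')
for k,(uv,z) in {**J,**M,'red':((466,191),.022),'grey':((238,184),.022),'teal':((209,300),.02),'decoy':((431,343),.04),'dish':((328,287),.01),'eraser':((451,283),.01)}.items():
    a,b,ax=blob(c,uv); p=pix2w(c,a,b,z); q=pix2w(c,a+1,b,z)
    print(k,round(a,1),round(b,1),p.round(4),'r',np.hypot(*p[:2]).round(3),'diam mm',(np.array(ax)*np.linalg.norm(q-p)*1e3).round(1))
f=c['frame'][250:370,130:560]
cv2.imwrite('pics/crop.png',cv2.resize(f[:,:,::-1],(800,223)))
E
```

```text
orange 391.0 297.3 [ 0.4256 -0.097   0.04  ] r 0.437 diam mm [42.4 44.3]
purple 160.1 284.5 [0.437  0.2746 0.054 ] r 0.516 diam mm [43.5 44.5]
black 516.5 294.2 [ 0.4351 -0.2933  0.068 ] r 0.525 diam mm [44.  48.7]
pink 249.3 287.6 [0.4366 0.1269 0.082 ] r 0.455 diam mm [42.1 42.5]
white 428.2 189.3 [ 0.6071 -0.1605  0.012 ] r 0.628 diam mm [60.5 61.9]
yellow 380.2 194.8 [ 0.5957 -0.0795  0.012 ] r 0.601 diam mm [ 71.7 172.5]
green 325.1 189.7 [0.6021 0.0132 0.012 ] r 0.602 diam mm [59.9 60.7]
blue 273.4 185.6 [0.6072 0.1003 0.012 ] r 0.615 diam mm [59.8 60.6]
red 466.2 190.2 [ 0.6058 -0.2226  0.022 ] r 0.645 diam mm [25.8 26.9]Traceback (most recent call last):
  File "<stdin>", line 4, in <module>
  File "h.py", line 21, in blob
    (a,b),ax,_=cv2.fitEllipse(cv2.convexHull(max(cs,key=len)))
               ~~~~~~~~~~~~~~^^^^^^^^^^^^^^^^^^^^^^^^^^^^^^^^^
cv2.error: OpenCV(4.12.0) /io/opencv/modules/imgproc/src/shapedescr.cpp:361: error: (-201:Incorrect size of input array) There should be at least 5 points to fit the ellipse in function 'fitEllipseNoDirect'
```

Run:
```python
from h import *
c=cam('top'); s=cam('scene')
S={'orange':(247,234),'purple':(436,178),'black':(123,259),'pink':(368,185),'white':(245,341),'yellow':(297,318),'green':(349,300),'blue':(399,286)}
for k,(uv,z) in {**J,**M}.items():
    o=[]
    for cc,p,t in((c,uv,18 if k in('yellow','black') else 40),(s,S[k],18 if k in('yellow','black') else 40)):
        try: a,b,ax=blob(cc,p,t); o+=[pix2w(cc,a,b,z)[:2].round(4),np.round([a,b,*ax],1)]
        except Exception as e: o+=['fail']
    print(k,*o)
for k,uv,z in(('teal',(209,300),.02),('decoy',(431,343),.04),('dish',(328,287),.01),('eraser',(451,283),.01)): print(k,pix2w(c,*uv,z).round(3))
f=c['frame'][250:370,130:560]
cv2.imwrite('pics/crop.png',cv2.resize(f[:,:,::-1],(800,223)))
```

```text
orange [ 0.4256 -0.097 ] [391.  297.3  26.2  27.4] [ 0.4277 -0.0981] [245.7 232.8  17.9  24.9]
purple [0.437  0.2746] [160.1 284.5  26.5  27.2] [0.4397 0.2728] [436.8 176.   13.8  22.3]
black [ 0.435  -0.2941] [517.1 294.3  26.4  27.7] [ 0.4428 -0.2971] [121.6 263.7  24.8  31. ]
pink [0.4366 0.1268] [249.4 287.7  27.1  27.5] [0.4387 0.1259] [368.1 184.3  15.6  23.8]
white [ 0.6071 -0.1605] [428.2 189.3  35.7  36.5] [ 0.6088 -0.1618] [244.1 340.4  35.8  42. ]
yellow [ 0.6005 -0.0744] [377.2 191.9  35.6  36.5] [ 0.6021 -0.0757] [296.7 317.5  32.9  39.6]
green [0.6021 0.0132] [325.1 189.7  35.7  36.1] [0.605 0.012] [349.1 300.5  31.   38.6]
blue [0.6072 0.1003] [273.4 185.6  35.5  35.8] [0.6097 0.0993] [398.8 285.4  28.8  37.9]
teal [0.413 0.201 0.02 ]
decoy [ 0.354 -0.163  0.04 ]
dish [0.439 0.005 0.01 ]
eraser [ 0.451 -0.201  0.01 ]
```

View pics/crop.png

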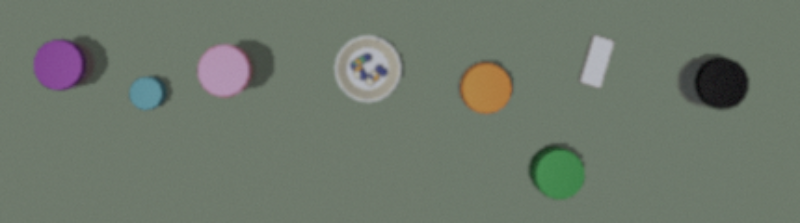

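All eight points check out. Diameters are 42–44 mm for the lids and about 61 mm for the marks, the two cameras agree to 2–3 mm, and everything is in reach. I'll take purple first, closing the fingers along world x. That needs yaw π/2, where tool x = world y, tool y = world x and tool z = down.

Call:
drive_tool(
  plan=[
    {"x":-33,"y":-22.7,"z":12,"az":1.251},
    {"x":-33,"y":-22.7,"z":12,"az":1.251},
    {"x":-33,"y":-22.7,"z":12,"az":1.251},
    {"x":-33,"y":-22.7,"z":12,"az":1.251},
    {"x":-33,"y":-22.7,"z":12,"az":1.251},
    {"x":-33,"y":-22.7,"z":12,"az":1.251},
    {"x":-33,"y":-22.7,"z":12,"az":1.251},
    {"x":-33,"y":-22.7,"z":12,"az":1.251},
    {"x":-33,"y":-22.7,"z":12,"az":1.251},
    {"x":-33,"y":-22.7,"z":12,"az":1.251},
    {"x":-33,"y":-22.7,"z":12,"az":1.251},
    {"x":-33,"y":-22.7,"z":12,"az":1.251},
    {"x":-33,"y":-22.7,"z":12,"az":1.251},
    {"x":-33,"y":-22.7,"z":12,"az":1.251},
    {"x":-33,"y":-22.7,"z":12,"az":1.251},
    {"x":-33,"y":-22.7,"z":12,"az":1.251},
  ],
  fingers=1,
)

```text
validation failed for argument at $.pl...
```

Call:
drive_tool(
  plan=[
    {"x":-2.5,"y":-1.5,"z":0.5,"ax":0.0,"ay":0.0,"az":0.1},
  ],
  fingers=1,
)

```text
time_s: 0.33
ee_pos: [0.2135, 0.5737, 0.4005]
eef_rot: [3.137, -0.002, 2.724]
contact_force: [0.7, 0.2, -0.1]
opening: 0.087
grip_force: 0.0
```

Call:
drive_tool(
  plan=[
    {"x":-32.4,"y":-18.0,"z":11.5,"ax":0.0,"ay":0.0,"az":1.151},
    {"x":-32.4,"y":-18.0,"z":11.5,"ax":0.0,"ay":0.0,"az":1.151},
    {"x":-32.4,"y":-18.0,"z":11.5,"ax":0.0,"ay":0.0,"az":1.151},
    {"x":-32.4,"y":-18.0,"z":11.5,"ax":0.0,"ay":0.0,"az":1.151},
    {"x":-32.4,"y":-18.0,"z":11.5,"ax":0.0,"ay":0.0,"az":1.151},
    {"x":-32.4,"y":-18.0,"z":11.5,"ax":0.0,"ay":0.0,"az":1.151},
    {"x":-32.4,"y":-18.0,"z":11.5,"ax":0.0,"ay":0.0,"az":1.151},
    {"x":-32.4,"y":-18.0,"z":11.5,"ax":0.0,"ay":0.0,"az":1.151},
    {"x":-32.4,"y":-18.0,"z":11.5,"ax":0.0,"ay":0.0,"az":1.151},
    {"x":-32.4,"y":-18.0,"z":11.5,"ax":0.0,"ay":0.0,"az":1.151},
    {"x":-32.4,"y":-18.0,"z":11.5,"ax":0.0,"ay":0.0,"az":1.151},
    {"x":-32.4,"y":-18.0,"z":11.5,"ax":0.0,"ay":0.0,"az":1.151},
    {"x":-32.4,"y":-18.0,"z":11.5,"ax":0.0,"ay":0.0,"az":1.151},
  ],
)

```text
time_s: 1.42
ee_pos: [0.4373, 0.2755, 0.285]
eef_rot: [-3.141, -0.0, 1.572]
contact_force: [1.1, 0.4, 0.8]
opening: 0.0869
grip_force: 0.0
```

Call:
drive_tool(
  plan=[
    {"x":0,"y":0,"z":3,"ax":0,"ay":0,"az":0},
    {"x":0,"y":0,"z":6,"ax":0,"ay":0,"az":0},
    {"x":0,"y":0,"z":8,"ax":0,"ay":0,"az":0},
    {"x":0,"y":0,"z":9,"ax":0,"ay":0,"az":0},
    {"x":0,"y":0,"z":9,"ax":0,"ay":0,"az":0},
  ],
)

```text
time_s: 1.83
ee_pos: [0.4365, 0.2759, 0.1933]
eef_rot: [-3.138, 0.001, 1.574]
contact_force: [-0.3, -0.0, 0.2]
opening: 0.0869
grip_force: 0.0
```

Call:
drive_tool(
  plan=[
    {"x":0,"y":0,"z":0,"ax":0,"ay":0,"az":0},
    {"x":0,"y":0,"z":0,"ax":0,"ay":0,"az":0},
    {"x":0,"y":0,"z":0,"ax":0,"ay":0,"az":0},
    {"x":0,"y":0,"z":0,"ax":0,"ay":0,"az":0},
    {"x":0,"y":0,"z":0,"ax":0,"ay":0,"az":0},
    {"x":0,"y":0,"z":0,"ax":0,"ay":0,"az":0},
    {"x":0,"y":0,"z":0,"ax":0,"ay":0,"az":0},
    {"x":0,"y":0,"z":0,"ax":0,"ay":0,"az":0},
  ],
  fingers=0,
)

```text
time_s: 2.5
ee_pos: [0.4381, 0.2747, 0.195]
eef_rot: [3.141, -0.0, 1.571]
contact_force: [0.3, 0.1, 3.2]
opening: 0.0436
grip_force: 30.0
```

Call:
drive_tool(
  plan=[
    {"x":0,"y":0,"z":-1,"ax":0,"ay":0,"az":0},
    {"x":0,"y":0,"z":-4,"ax":0,"ay":0,"az":0},
    {"x":0,"y":0,"z":-7,"ax":0,"ay":0,"az":0},
    {"x":-1,"y":0.5,"z":-10,"ax":0,"ay":0,"az":0},
    {"x":-4,"y":2,"z":-10,"ax":0,"ay":0,"az":0},
    {"x":-7,"y":3.5,"z":-10,"ax":0,"ay":0,"az":0},
    {"x":-10,"y":5,"z":-10,"ax":0,"ay":0,"az":0},
    {"x":-13,"y":6.5,"z":-10,"ax":0,"ay":0,"az":0},
    {"x":-16,"y":8,"z":-10,"ax":0,"ay":0,"az":0},
    {"x":-19,"y":9.5,"z":-10,"ax":0,"ay":0,"az":0},
    {"x":-22,"y":11,"z":-10,"ax":0,"ay":0,"az":0},
    {"x":-25,"y":12.5,"z":-10,"ax":0,"ay":0,"az":0},
    {"x":-28,"y":14,"z":-10,"ax":0,"ay":0,"az":0},
    {"x":-31,"y":15.2,"z":-10,"ax":0,"ay":0,"az":0},
    {"x":-33.5,"y":16,"z":-10,"ax":0,"ay":0,"az":0},
    {"x":-34.9,"y":16.3,"z":-10,"ax":0,"ay":0,"az":0},
    {"x":-34.9,"y":16.3,"z":-10,"ax":0,"ay":0,"az":0},
    {"x":-34.9,"y":16.3,"z":-10,"ax":0,"ay":0,"az":0},
    {"x":-34.9,"y":16.3,"z":-10,"ax":0,"ay":0,"az":0},
  ],
)

```text
time_s: 4.08
ee_pos: [0.6, -0.0728, 0.2946]
eef_rot: [-3.139, -0.001, 1.571]
contact_force: [-0.1, 1.4, -0.4]
opening: 0.0436
grip_force: 30.0
```

Call:
drive_tool(
  plan=[
    {"x":-0.1,"y":0.1,"z":2.5,"ax":0,"ay":0,"az":0},
    {"x":-0.1,"y":0.1,"z":5,"ax":0,"ay":0,"az":0},
    {"x":-0.1,"y":0.1,"z":7,"ax":0,"ay":0,"az":0},
    {"x":-0.1,"y":0.1,"z":8,"ax":0,"ay":0,"az":0},
    {"x":-0.1,"y":0.1,"z":8.4,"ax":0,"ay":0,"az":0},
    {"x":-0.1,"y":0.1,"z":8.7,"ax":0,"ay":0,"az":0},
    {"x":-0.1,"y":0.1,"z":8.7,"ax":0,"ay":0,"az":0},
    {"x":-0.1,"y":0.1,"z":8.7,"ax":0,"ay":0,"az":0},
  ],
)

```text
time_s: 4.75
ee_pos: [0.6024, -0.075, 0.2087]
eef_rot: [3.14, 0.0, 1.571]
contact_force: [-0.4, 0.2, -1.2]
opening: 0.0435
grip_force: 30.0
```

Run:
```python
from h import *
save(cam('scene'),'p1.png'); s=sensors.sense(); print(s['ee_pos'],s['contact_force'])
```

```text
[ 0.60242718 -0.07513823  0.20889347] [ 0.36030283  0.11348514 -1.11535709]
```

View pics/p1.png

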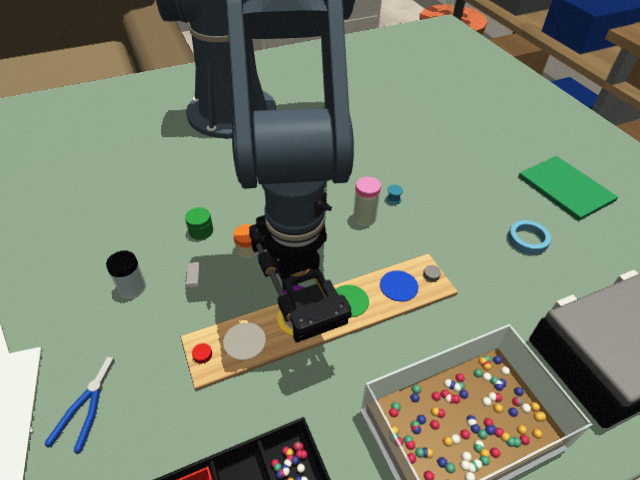

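The scene view shows the jar in the gripper at about (293,290), over the yellow mark, with the foot 1–2 mm above it. I'll release and go on to pink.

Call:
drive_tool(
  plan=[
    {"x":0,"y":0,"z":0.05,"ax":0,"ay":0,"az":0},
    {"x":0,"y":0,"z":0.05,"ax":0,"ay":0,"az":0},
    {"x":0,"y":0,"z":0.05,"ax":0,"ay":0,"az":0},
    {"x":0,"y":0,"z":0.05,"ax":0,"ay":0,"az":0},
    {"x":0,"y":0,"z":0.05,"ax":0,"ay":0,"az":0},
    {"x":0,"y":0,"z":0.05,"ax":0,"ay":0,"az":0},
    {"x":0,"y":0,"z":0.05,"ax":0,"ay":0,"az":0},
  ],
  fingers=1,
)

```text
time_s: 5.38
ee_pos: [0.602, -0.0753, 0.2073]
eef_rot: [3.142, 0.0, 1.571]
contact_force: [-0.8, 0.6, 0.3]
opening: 0.0815
grip_force: 0.0
```

Call:
drive_tool(
  plan=[
    {"x":0,"y":0,"z":-2,"ax":0,"ay":0,"az":0},
    {"x":0,"y":0,"z":-5,"ax":0,"ay":0,"az":0},
    {"x":0,"y":0,"z":-8,"ax":0,"ay":0,"az":0},
    {"x":0,"y":0,"z":-10,"ax":0,"ay":0,"az":0},
    {"x":20.1,"y":-16.4,"z":-11,"ax":0,"ay":0,"az":0},
    {"x":20.1,"y":-16.4,"z":-11,"ax":0,"ay":0,"az":0},
    {"x":20.1,"y":-16.4,"z":-11,"ax":0,"ay":0,"az":0},
    {"x":20.1,"y":-16.4,"z":-11,"ax":0,"ay":0,"az":0},
    {"x":20.1,"y":-16.4,"z":-11,"ax":0,"ay":0,"az":0},
    {"x":20.1,"y":-16.4,"z":-11,"ax":0,"ay":0,"az":0},
    {"x":20.1,"y":-16.4,"z":-11,"ax":0,"ay":0,"az":0},
    {"x":20.1,"y":-16.4,"z":-11,"ax":0,"ay":0,"az":0},
    {"x":20.1,"y":-16.4,"z":-11,"ax":0,"ay":0,"az":0},
    {"x":20.1,"y":-16.4,"z":-11,"ax":0,"ay":0,"az":0},
  ],
)

```text
time_s: 6.55
ee_pos: [0.4397, 0.1251, 0.3175]
eef_rot: [3.139, 0.0, 1.57]
contact_force: [-0.1, -1.8, 0.1]
opening: 0.0871
grip_force: 0.0
```

Run:
```python
from h import *
s=sensors.sense(); print(s['ee_pos'],s['eef_rot'])
c=cam('scene'); save(c,'p2.png')
```

```text
[0.4396547  0.12506483 0.31748649] [3.13880006e+00 2.70318813e-04 1.57016720e+00]
```

View pics/p2.png

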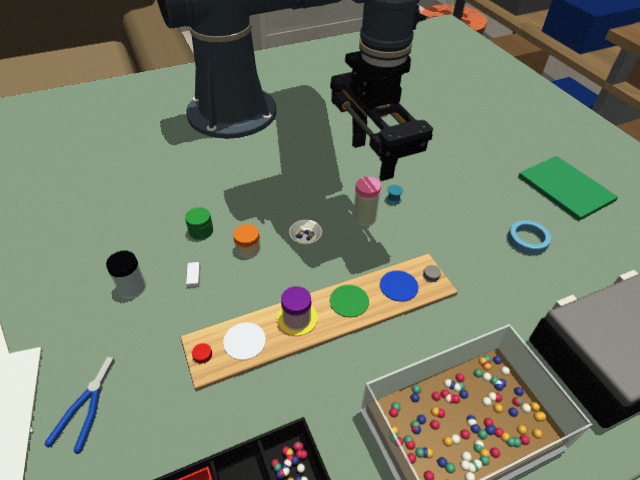

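Purple stands upright at (297,305) on the yellow mark. Next is pink.

Call:
drive_tool(
  plan=[
    {"x":0,"y":0,"z":3,"ax":0,"ay":0,"az":0},
    {"x":0,"y":0,"z":6,"ax":0,"ay":0,"az":0},
    {"x":0,"y":0,"z":8.5,"ax":0,"ay":0,"az":0},
    {"x":0,"y":0,"z":10,"ax":0,"ay":0,"az":0},
    {"x":0,"y":0,"z":10.3,"ax":0,"ay":0,"az":0},
    {"x":0,"y":0,"z":10.3,"ax":0,"ay":0,"az":0},
  ],
)

```text
time_s: 7.1
ee_pos: [0.4389, 0.1247, 0.2131]
eef_rot: [-3.14, 0.0, 1.569]
contact_force: [0.4, -0.4, -0.3]
opening: 0.0873
grip_force: 0.0
```

Call:
drive_tool(
  plan=[
    {"x":0,"y":0,"z":0,"ax":0,"ay":0,"az":0},
    {"x":0,"y":0,"z":0,"ax":0,"ay":0,"az":0},
    {"x":0,"y":0,"z":0,"ax":0,"ay":0,"az":0},
    {"x":0,"y":0,"z":0,"ax":0,"ay":0,"az":0},
    {"x":0,"y":0,"z":0,"ax":0,"ay":0,"az":0},
    {"x":0,"y":0,"z":0,"ax":0,"ay":0,"az":0},
    {"x":0,"y":0,"z":0,"ax":0,"ay":0,"az":0},
    {"x":0,"y":0,"z":0,"ax":0,"ay":0,"az":0},
  ],
  fingers=0,
)

```text
time_s: 7.77
ee_pos: [0.4379, 0.1258, 0.2144]
eef_rot: [3.141, -0.0, 1.571]
contact_force: [0.8, 0.1, 2.4]
opening: 0.0436
grip_force: 30.1
```

Call:
drive_tool(
  plan=[
    {"x":0,"y":0,"z":-1,"ax":0,"ay":0,"az":0},
    {"x":0,"y":0,"z":-3,"ax":0,"ay":0,"az":0},
    {"x":0,"y":0,"z":-5,"ax":0,"ay":0,"az":0},
    {"x":-0.3,"y":2,"z":-6,"ax":0,"ay":0,"az":0},
    {"x":-0.7,"y":4.5,"z":-6,"ax":0,"ay":0,"az":0},
    {"x":-1.1,"y":7,"z":-6,"ax":0,"ay":0,"az":0},
    {"x":-1.5,"y":9.5,"z":-6,"ax":0,"ay":0,"az":0},
    {"x":-1.9,"y":12,"z":-6,"ax":0,"ay":0,"az":0},
    {"x":-2.3,"y":14.5,"z":-6,"ax":0,"ay":0,"az":0},
    {"x":-2.6,"y":16.5,"z":-6,"ax":0,"ay":0,"az":0},
    {"x":-2.6,"y":17,"z":-6,"ax":0,"ay":0,"az":0},
    {"x":-2.6,"y":17,"z":-6,"ax":0,"ay":0,"az":0},
    {"x":-2.6,"y":17,"z":-4,"ax":0,"ay":0,"az":0},
    {"x":-2.6,"y":17,"z":-2.5,"ax":0,"ay":0,"az":0},
    {"x":-2.6,"y":17,"z":-1.7,"ax":0,"ay":0,"az":0},
    {"x":-2.6,"y":17,"z":-1.3,"ax":0,"ay":0,"az":0},
    {"x":-2.6,"y":17,"z":-1.3,"ax":0,"ay":0,"az":0},
    {"x":-2.6,"y":17,"z":-1.3,"ax":0,"ay":0,"az":0},
  ],
)

```text
time_s: 9.27
ee_pos: [0.6073, 0.1001, 0.2276]
eef_rot: [-3.141, -0.0, 1.571]
contact_force: [0.3, 0.6, 0.3]
opening: 0.0434
grip_force: 30.2
```

Call:
drive_tool(
  plan=[
    {"x":0,"y":0,"z":0.05,"ax":0,"ay":0,"az":0},
    {"x":0,"y":0,"z":0.05,"ax":0,"ay":0,"az":0},
    {"x":0,"y":0,"z":0.05,"ax":0,"ay":0,"az":0},
    {"x":0,"y":0,"z":0.05,"ax":0,"ay":0,"az":0},
    {"x":0,"y":0,"z":0.05,"ax":0,"ay":0,"az":0},
    {"x":0,"y":0,"z":0.05,"ax":0,"ay":0,"az":0},
    {"x":0,"y":0,"z":0.05,"ax":0,"ay":0,"az":0},
  ],
  fingers=1,
)

```text
time_s: 9.85
ee_pos: [0.608, 0.0997, 0.2268]
eef_rot: [3.142, -0.0, 1.571]
contact_force: [0.1, -0.1, 0.2]
opening: 0.0816
grip_force: 0.0
```

Call:
drive_tool(
  plan=[
    {"x":0,"y":0,"z":-2,"ax":0,"ay":0,"az":0},
    {"x":0,"y":0,"z":-5,"ax":0,"ay":0,"az":0},
    {"x":0,"y":0,"z":-8,"ax":0,"ay":0,"az":0},
    {"x":0,"y":0,"z":-10,"ax":0,"ay":0,"az":0},
    {"x":-19.7,"y":-18.2,"z":-8.8,"ax":0,"ay":0,"az":0},
    {"x":-19.7,"y":-18.2,"z":-8.8,"ax":0,"ay":0,"az":0},
    {"x":-19.7,"y":-18.2,"z":-8.8,"ax":0,"ay":0,"az":0},
    {"x":-19.7,"y":-18.2,"z":-8.8,"ax":0,"ay":0,"az":0},
    {"x":-19.7,"y":-18.2,"z":-8.8,"ax":0,"ay":0,"az":0},
    {"x":-19.7,"y":-18.2,"z":-8.8,"ax":0,"ay":0,"az":0},
    {"x":-19.7,"y":-18.2,"z":-8.8,"ax":0,"ay":0,"az":0},
    {"x":-19.7,"y":-18.2,"z":-8.8,"ax":0,"ay":0,"az":0},
    {"x":-19.7,"y":-18.2,"z":-8.8,"ax":0,"ay":0,"az":0},
    {"x":-19.7,"y":-18.2,"z":-8.8,"ax":0,"ay":0,"az":0},
  ],
)

```text
time_s: 11.02
ee_pos: [0.4267, -0.0972, 0.315]
eef_rot: [3.14, 0.0, 1.57]
contact_force: [0.4, -0.1, 1.0]
opening: 0.0871
grip_force: 0.0
```

Run:
```python
from h import *
s=sensors.sense(); print(s['ee_pos'],s['eef_rot'])
c=cam('scene'); save(c,'p3.png')
```

```text
[ 0.42668015 -0.09721751  0.31501727] [3.14011731e+00 4.24330621e-04 1.57048041e+00]
```

View pics/p3.png

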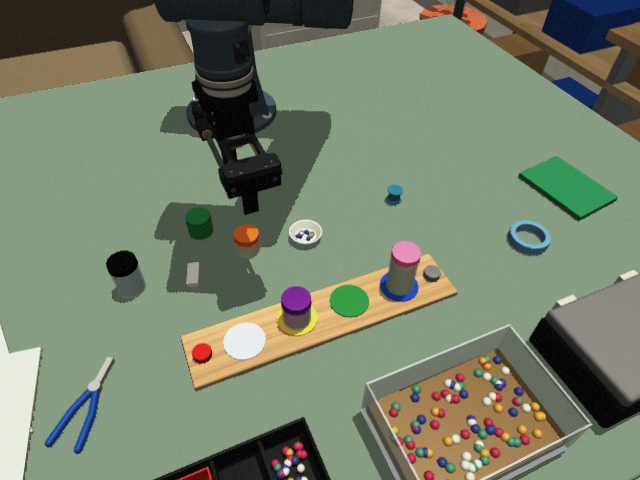

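Pink stands upright at (402,270) on the blue mark, and the gripper is above the orange jar (246,240). The green look-alike at (199,222) is clear of it.

Call:
drive_tool(
  plan=[
    {"x":0,"y":0,"z":3,"ax":0,"ay":0,"az":0},
    {"x":0,"y":0,"z":6,"ax":0,"ay":0,"az":0},
    {"x":0,"y":0,"z":9,"ax":0,"ay":0,"az":0},
    {"x":0,"y":0,"z":11.5,"ax":0,"ay":0,"az":0},
    {"x":0,"y":0,"z":12.3,"ax":0,"ay":0,"az":0},
    {"x":0,"y":0,"z":12.6,"ax":0,"ay":0,"az":0},
    {"x":0,"y":0,"z":12.6,"ax":0,"ay":0,"az":0},
  ],
)

```text
time_s: 11.65
ee_pos: [0.4265, -0.0967, 0.1885]
eef_rot: [-3.141, -0.0, 1.572]
contact_force: [0.5, -0.0, -0.3]
opening: 0.087
grip_force: 0.0
```

Call:
drive_tool(
  plan=[
    {"x":0,"y":0,"z":0,"ax":0,"ay":0,"az":0},
    {"x":0,"y":0,"z":0,"ax":0,"ay":0,"az":0},
    {"x":0,"y":0,"z":0,"ax":0,"ay":0,"az":0},
    {"x":0,"y":0,"z":0,"ax":0,"ay":0,"az":0},
    {"x":0,"y":0,"z":0,"ax":0,"ay":0,"az":0},
    {"x":0,"y":0,"z":0,"ax":0,"ay":0,"az":0},
    {"x":0,"y":0,"z":0,"ax":0,"ay":0,"az":0},
    {"x":0,"y":0,"z":0,"ax":0,"ay":0,"az":0},
  ],
  fingers=0,
)

```text
time_s: 12.32
ee_pos: [0.426, -0.0973, 0.1889]
eef_rot: [3.141, 0.0, 1.571]
contact_force: [-0.6, 0.2, 2.2]
opening: 0.0433
grip_force: 30.0
```

Call:
drive_tool(
  plan=[
    {"x":0,"y":0,"z":-1,"ax":0,"ay":0,"az":0},
    {"x":0,"y":0,"z":-3,"ax":0,"ay":0,"az":0},
    {"x":0,"y":0,"z":-5,"ax":0,"ay":0,"az":0},
    {"x":-0.7,"y":2,"z":-6,"ax":0,"ay":0,"az":0},
    {"x":-1.6,"y":4.5,"z":-6,"ax":0,"ay":0,"az":0},
    {"x":-2.5,"y":7,"z":-6,"ax":0,"ay":0,"az":0},
    {"x":-3.4,"y":9.5,"z":-6,"ax":0,"ay":0,"az":0},
    {"x":-4.3,"y":12,"z":-6,"ax":0,"ay":0,"az":0},
    {"x":-5.2,"y":14.5,"z":-6,"ax":0,"ay":0,"az":0},
    {"x":-6,"y":17,"z":-6,"ax":0,"ay":0,"az":0},
    {"x":-6.4,"y":18.2,"z":-6,"ax":0,"ay":0,"az":0},
    {"x":-6.4,"y":18.2,"z":-6,"ax":0,"ay":0,"az":0},
    {"x":-6.4,"y":18.2,"z":-4,"ax":0,"ay":0,"az":0},
    {"x":-6.4,"y":18.2,"z":-2.5,"ax":0,"ay":0,"az":0},
    {"x":-6.4,"y":18.2,"z":-1.7,"ax":0,"ay":0,"az":0},
    {"x":-6.4,"y":18.2,"z":-1.3,"ax":0,"ay":0,"az":0},
    {"x":-6.4,"y":18.2,"z":-1.3,"ax":0,"ay":0,"az":0},
    {"x":-6.4,"y":18.2,"z":-1.3,"ax":0,"ay":0,"az":0},
  ],
)

```text
time_s: 13.82
ee_pos: [0.6075, -0.161, 0.2019]
eef_rot: [-3.141, -0.0, 1.571]
contact_force: [0.3, -0.4, 0.0]
opening: 0.0432
grip_force: 30.1
```

Call:
drive_tool(
  plan=[
    {"x":0,"y":0,"z":0.05,"ax":0,"ay":0,"az":0},
    {"x":0,"y":0,"z":0.05,"ax":0,"ay":0,"az":0},
    {"x":0,"y":0,"z":0.05,"ax":0,"ay":0,"az":0},
    {"x":0,"y":0,"z":0.05,"ax":0,"ay":0,"az":0},
    {"x":0,"y":0,"z":0.05,"ax":0,"ay":0,"az":0},
    {"x":0,"y":0,"z":0.05,"ax":0,"ay":0,"az":0},
    {"x":0,"y":0,"z":0.05,"ax":0,"ay":0,"az":0},
  ],
  fingers=1,
)

```text
time_s: 14.4
ee_pos: [0.608, -0.1612, 0.2013]
eef_rot: [3.142, 0.0, 1.571]
contact_force: [0.6, 0.2, 1.0]
opening: 0.0816
grip_force: 0.0
```

Call:
drive_tool(
  plan=[
    {"x":0,"y":0,"z":-2,"ax":0,"ay":0,"az":0},
    {"x":0,"y":0,"z":-5,"ax":0,"ay":0,"az":0},
    {"x":0,"y":0,"z":-8,"ax":0,"ay":0,"az":0},
    {"x":0,"y":0,"z":-10,"ax":0,"ay":0,"az":0},
    {"x":-13.4,"y":-17.2,"z":-11,"ax":0,"ay":0,"az":0},
    {"x":-13.4,"y":-17.2,"z":-11,"ax":0,"ay":0,"az":0},
    {"x":-13.4,"y":-17.2,"z":-11,"ax":0,"ay":0,"az":0},
    {"x":-13.4,"y":-17.2,"z":-11,"ax":0,"ay":0,"az":0},
    {"x":-13.4,"y":-17.2,"z":-11,"ax":0,"ay":0,"az":0},
    {"x":-13.4,"y":-17.2,"z":-11,"ax":0,"ay":0,"az":0},
    {"x":-13.4,"y":-17.2,"z":-11,"ax":0,"ay":0,"az":0},
    {"x":-13.4,"y":-17.2,"z":-11,"ax":0,"ay":0,"az":0},
    {"x":-13.4,"y":-17.2,"z":-11,"ax":0,"ay":0,"az":0},
  ],
)

```text
time_s: 15.48
ee_pos: [0.4369, -0.2947, 0.3113]
eef_rot: [3.141, 0.0, 1.571]
contact_force: [0.7, 0.3, -0.1]
opening: 0.0868
grip_force: 0.0
```

Run:
```python
from h import *
s=sensors.sense(); print(s['ee_pos'],s['eef_rot'])
c=cam('scene'); save(c,'p4.png')
```

```text
[ 0.43687504 -0.29467728  0.31129658] [3.14080052e+00 4.22828595e-05 1.57148684e+00]
```

View pics/p4.png

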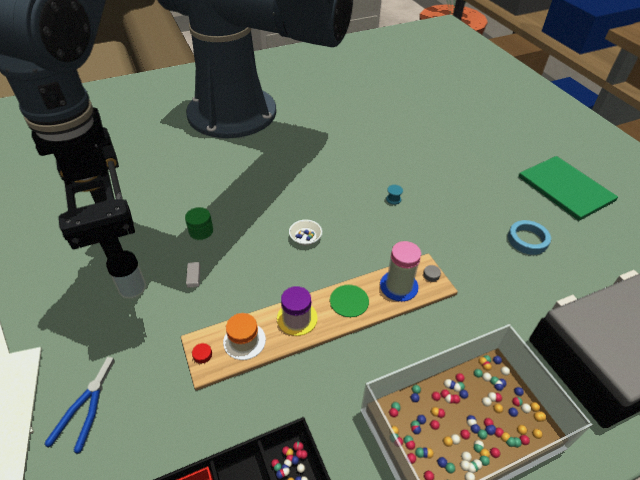

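Orange stands upright at (242,335) on white. The gripper is over the black jar (125,275).

Call:
drive_tool(
  plan=[
    {"x":0,"y":0,"z":3,"ax":0,"ay":0,"az":0},
    {"x":0,"y":0,"z":6,"ax":0,"ay":0,"az":0},
    {"x":0,"y":0,"z":8.5,"ax":0,"ay":0,"az":0},
    {"x":0,"y":0,"z":10,"ax":0,"ay":0,"az":0},
    {"x":0,"y":0,"z":10.5,"ax":0,"ay":0,"az":0},
    {"x":0,"y":0,"z":10.5,"ax":0,"ay":0,"az":0},
  ],
)

```text
time_s: 16.03
ee_pos: [0.4367, -0.294, 0.2048]
eef_rot: [-3.14, -0.002, 1.573]
contact_force: [0.1, 0.9, -0.4]
opening: 0.0867
grip_force: 0.0
```

Call:
drive_tool(
  plan=[
    {"x":0,"y":0,"z":0,"ax":0,"ay":0,"az":0},
    {"x":0,"y":0,"z":0,"ax":0,"ay":0,"az":0},
    {"x":0,"y":0,"z":0,"ax":0,"ay":0,"az":0},
    {"x":0,"y":0,"z":0,"ax":0,"ay":0,"az":0},
    {"x":0,"y":0,"z":0,"ax":0,"ay":0,"az":0},
    {"x":0,"y":0,"z":0,"ax":0,"ay":0,"az":0},
    {"x":0,"y":0,"z":0,"ax":0,"ay":0,"az":0},
    {"x":0,"y":0,"z":0,"ax":0,"ay":0,"az":0},
  ],
  fingers=0,
)

```text
time_s: 16.7
ee_pos: [0.4359, -0.2953, 0.2065]
eef_rot: [3.141, 0.0, 1.571]
contact_force: [0.5, 0.4, 2.4]
opening: 0.0436
grip_force: 30.0
```

Call:
drive_tool(
  plan=[
    {"x":0,"y":0,"z":-1,"ax":0,"ay":0,"az":0},
    {"x":0,"y":0,"z":-4,"ax":0,"ay":0,"az":0},
    {"x":0,"y":0,"z":-7,"ax":0,"ay":0,"az":0},
    {"x":0,"y":0,"z":-10,"ax":0,"ay":0,"az":0},
    {"x":2,"y":1.1,"z":-12,"ax":0,"ay":0,"az":0},
    {"x":5,"y":2.7,"z":-13,"ax":0,"ay":0,"az":0},
    {"x":8,"y":4.3,"z":-13,"ax":0,"ay":0,"az":0},
    {"x":11,"y":6,"z":-13,"ax":0,"ay":0,"az":0},
    {"x":14,"y":7.6,"z":-13,"ax":0,"ay":0,"az":0},
    {"x":17,"y":9.3,"z":-13,"ax":0,"ay":0,"az":0},
    {"x":20,"y":10.9,"z":-13,"ax":0,"ay":0,"az":0},
    {"x":23,"y":12.5,"z":-13,"ax":0,"ay":0,"az":0},
    {"x":26,"y":14.1,"z":-13,"ax":0,"ay":0,"az":0},
    {"x":28.5,"y":15.5,"z":-13,"ax":0,"ay":0,"az":0},
    {"x":30.2,"y":16.5,"z":-13,"ax":0,"ay":0,"az":0},
    {"x":30.8,"y":16.8,"z":-13,"ax":0,"ay":0,"az":0},
    {"x":30.8,"y":16.8,"z":-13,"ax":0,"ay":0,"az":0},
    {"x":30.8,"y":16.8,"z":-13,"ax":0,"ay":0,"az":0},
  ],
)

```text
time_s: 18.2
ee_pos: [0.6034, 0.0125, 0.3362]
eef_rot: [-3.14, 0.001, 1.571]
contact_force: [-0.7, 0.2, -0.2]
opening: 0.0432
grip_force: 30.0
```

Call:
drive_tool(
  plan=[
    {"x":0,"y":0,"z":2,"ax":0,"ay":0,"az":0},
    {"x":0,"y":0,"z":4.5,"ax":0,"ay":0,"az":0},
    {"x":0,"y":0,"z":7,"ax":0,"ay":0,"az":0},
    {"x":0,"y":0,"z":9.5,"ax":0,"ay":0,"az":0},
    {"x":0,"y":0,"z":11,"ax":0,"ay":0,"az":0},
    {"x":0,"y":0,"z":11.5,"ax":0,"ay":0,"az":0},
    {"x":0,"y":0,"z":11.7,"ax":0,"ay":0,"az":0},
    {"x":0,"y":0,"z":11.7,"ax":0,"ay":0,"az":0},
    {"x":0,"y":0,"z":11.7,"ax":0,"ay":0,"az":0},
  ],
)

```text
time_s: 18.95
ee_pos: [0.6043, 0.012, 0.2202]
eef_rot: [3.14, 0.0, 1.57]
contact_force: [-0.4, 0.2, -0.7]
opening: 0.0438
grip_force: 30.0
```

Call:
drive_tool(
  plan=[
    {"x":0,"y":0,"z":0.05,"ax":0,"ay":0,"az":0},
    {"x":0,"y":0,"z":0.05,"ax":0,"ay":0,"az":0},
    {"x":0,"y":0,"z":0.05,"ax":0,"ay":0,"az":0},
    {"x":0,"y":0,"z":0.05,"ax":0,"ay":0,"az":0},
    {"x":0,"y":0,"z":0.05,"ax":0,"ay":0,"az":0},
    {"x":0,"y":0,"z":0.05,"ax":0,"ay":0,"az":0},
    {"x":0,"y":0,"z":0.05,"ax":0,"ay":0,"az":0},
  ],
  fingers=1,
)

```text
time_s: 19.53
ee_pos: [0.604, 0.0129, 0.2188]
eef_rot: [3.142, 0.0, 1.571]
contact_force: [-0.0, -0.3, 0.9]
opening: 0.0815
grip_force: 0.0
```

Call:
drive_tool(
  plan=[
    {"x":0,"y":0,"z":-2,"ax":0,"ay":0,"az":0},
    {"x":0,"y":0,"z":-5,"ax":0,"ay":0,"az":0},
    {"x":0,"y":0,"z":-8,"ax":0,"ay":0,"az":0},
    {"x":0,"y":0,"z":-12,"ax":0,"ay":0,"az":0},
    {"x":0,"y":0,"z":-15,"ax":0,"ay":0,"az":0},
    {"x":35,"y":-15,"z":-16,"ax":0,"ay":0,"az":0},
    {"x":35,"y":-15,"z":-16,"ax":0,"ay":0,"az":0},
    {"x":35,"y":-15,"z":-16,"ax":0,"ay":0,"az":0},
    {"x":35,"y":-15,"z":-16,"ax":0,"ay":0,"az":0},
    {"x":35,"y":-15,"z":-16,"ax":0,"ay":0,"az":0},
    {"x":35,"y":-15,"z":-16,"ax":0,"ay":0,"az":0},
    {"x":35,"y":-15,"z":-16,"ax":0,"ay":0,"az":0},
    {"x":35,"y":-15,"z":-16,"ax":0,"ay":0,"az":0},
    {"x":35,"y":-15,"z":-16,"ax":0,"ay":0,"az":0},
    {"x":35,"y":-15,"z":-16,"ax":0,"ay":0,"az":0},
    {"x":35,"y":-15,"z":-16,"ax":0,"ay":0,"az":0},
    {"x":35,"y":-15,"z":-16,"ax":0,"ay":0,"az":0},
  ],
)

```text
time_s: 20.95
ee_pos: [0.4537, 0.3629, 0.3786]
eef_rot: [3.142, 0.001, 1.572]
contact_force: [0.9, -0.4, -0.3]
opening: 0.0872
grip_force: 0.0
```

Run:
```python
from h import *
save(cam('scene'),'p5.png'); c=cam('top'); save(c,'p6.png')
for k,u,z,t in(('orange',(.608,-.161),.052,40),('purple',(.601,-.075),.066,40),('black',(.6035,.0125),.08,25),('pink',(.6085,.1),.094,40)):
    X=c['R']@np.array([*u,z])+c['t']; s=X[:2]/X[2]; s=s*(1+c['k1']*(s@s))
    uv=(int(round(s[0]*c['fx']+c['cx'])),int(round(s[1]*c['fy']+c['cy'])))
    a,b,ax=blob(c,uv,t); p=pix2w(c,a,b,z); print(k,uv,p.round(4),'err mm vs top mark',np.round(ax,1))
```

```text
orange (433, 185) [ 0.6111 -0.1773  0.052 ] err mm vs top mark [28.8 48.6]
purple (381, 187) [ 0.6021 -0.0757  0.066 ] err mm vs top mark [26.4 26.9]
black (326, 183) [0.6013 0.0096 0.08  ] err mm vs top mark [27.  29.2]
pink (269, 177) [0.6068 0.1011 0.094 ] err mm vs top mark [26.9 27.7]
```

View pics/p5.png

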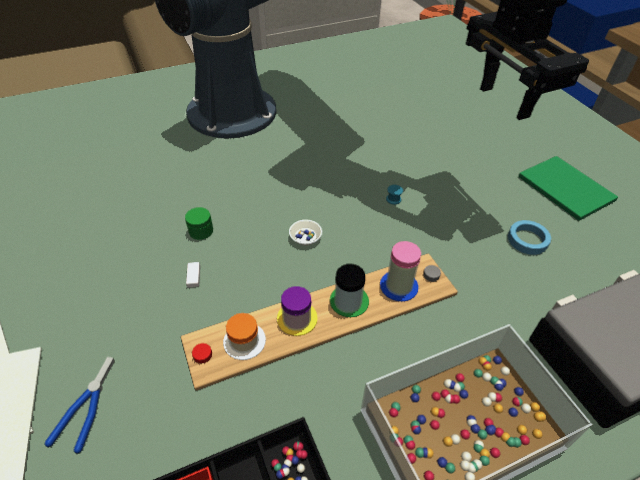

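View pics/p6.png

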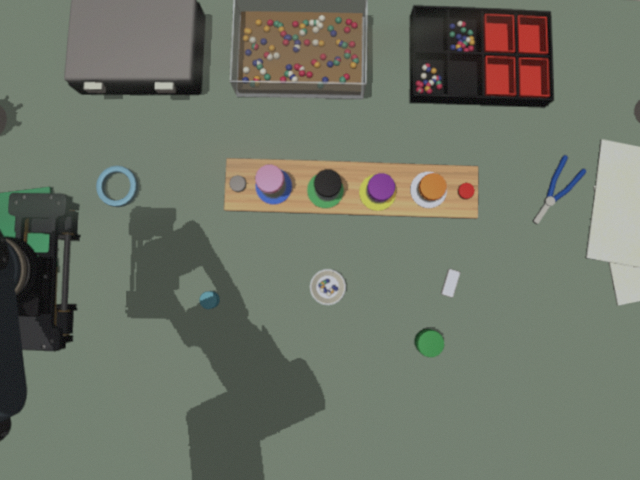

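All four jars stand upright on their marks in the right order, within about 4 mm: pink (270,181), black (328,185), purple (381,187), orange (433,187). Orange is judged by eye, because its blob merged with the wood. The dish is still at (328,287) and the robot is clear.

```bash
python3 -c "
from h import *
print(workorder.finish_job())"
```

```text
the job is handed in; nothing more can be done
None
```

I've handed the job in: orange, purple, black and pink stand upright on white, yellow, green and blue, starting from the red peg, and the dish was not moved; the hand-in call gave no verdict.

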